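Bring the loaded capacitor round to the test mark

ROBOT

A 6-joint arm with a two-finger parallel gripper is mounted at the origin on the work surface. World frame = base frame: x ahead of the robot, y to its left, z up, the work surface at z = 0. Lengths are in mm, angles in rad, forces in N, time in s.
With the tool pointing down it reaches from about 300 to 750 mm from the base axis. Payload 8.5 kg.
Tool frame: the origin (TCP) lies midway between the tips of the shut fingers; the grasp point (between the pads) lies 19 mm behind it (manip.grasp_offset is the distance from the TCP to the grasp point, in mm); z points along the fingers, y is the direction in which the jaws open and shut (so a half turn about z gives the same grasp; the last joint's range is limited). The gripper opens to 88 mm and grips with 3 to 60 N. Pads are 18 mm wide; open, the fingers measure 123 mm over their backs; the gripper's body (75 mm by 187 mm) begins 45 mm behind the grasp point.
Start: joints at [0.984, 0.381, 1.297, -0, 1.464, -0.215], TCP at [199.801, 512.406, 214.648] pointing down, gripper open.
Joint ranges: [-3.11, 3.11], [-0.89, 2.33], [0.22, 2.48], [-1.42, 4.56], [0.17, 2.85], [-2.88, 2.88]. Speed limits (rad/s): [2.39, 2.39, 3.14, 3.14, 3.14, 3.14].

INTERFACE

Orientations are given as a rotation vector (axis times angle).
In Python, from plant import manip gives the robot as it stands.
- The arm moves only by the tool apply_moves, never from a script. Its argument "commands" is text: rows parted by semicolons, each of 6 numbers parted by spaces: the shift along the tool's x, y, z in mm, then the turn, a rotation vector about the tool's x, y, z in rad. In form: x y z rx ry rz; .... A call has 1 to 20 rows; each row is the pose to reach, as a shift and turn from the pose commanded when the call began, along the tool's axes at that moment; what a row does not reach only later rows make up. A row lasts 1/10 s, in which the tool goes at most 50 mm and 8.59 degrees, less where a joint would pass 70% of its speed; a pose out of reach is approached as far as the arm can. A call with a gripper value outside its range is refused whole. "fingers" is the finger opening in mm, from 0 to 88.1, set as the call begins (left out, the last holds). The fingers move at their own pace and stop on an object; "squeeze" is the grip in N (left out, the last holds). Time passes only in rows, so rows that repeat a pose let the fingers close. It gives the time, the measured TCP pose, the force and the opening at its end, in the units of the state.
- manip.read_state(): the state, without advancing time (a new reading comes with each control period).
- manip.snapshot(name): name is "scene" or "side" or "wrist"; returns (picture, depth): 480x640x3 uint8, blue, green, red; 480x640 float32, mm along the optical axis (not along the pixel's ray), 0 where there is no reading.
- manip.camera_params(name): a dict with "vfov" (degrees; the focal length in pixels is half the picture's height over the tangent of half this angle, whatever the lens; pixels are square), "cx", "cy" (the principal point, pixels), "eye" and "rotation" of the camera in the world; the wrist camera has in their place "mount" (4x4, takes a point from camera to tool coordinates, whose origin is the TCP and whose axes are the flange's). Camera axes: x right, y up, looking along -z (the intrinsics and any distortion apply to the point x, -y, -z); pixel columns grow to the right and rows downward; lengths in mm; the calibration is good to about 2 mm. A picture is of the moment at which its call begins: read the wrist's pose just before it. camera_params takes no time and is no camera call.
- manip.sign_off(): hands the job in, once; it reports no verdict.
Trained networks look in the newest picture that a camera, given by its name, has taken for a name from the list of things; names that differ only in an ending like _2 or _b are one class to them, and where a whole thing is asked for, a point or a joint stands for the part that bears it (a point fixed in the world has none). Each returns a list of dicts, best first, with "conf" (0 to 1); they miss things now and then, are a little off and sometimes report something else, mostly with a low value. They report only what shows in the picture. A call takes as long as a camera call.
- manip.cut_out(camera, thing): "pixels" (480x640 bool, what is visible of it) and "rect" ([centre column, centre row, width, height] in pixels, round what is visible of it).
The state is a dict: "t": time; "qpos": joint angles; "qd": joint speeds; "tau": joint torques, N m; "ee_pos": TCP position; "tool_rot": TCP orientation; "contact_force": force on the tool from outside, world axes, zero at the start; "ft_torque": the same for the moment, N m; "grip_width": finger opening in mm.
Only numpy, scipy, OpenCV 4.12 (cv2) and the standard library are available. Lean on these libraries where they do the work, as an engineer would, in place of code of your own. Each camera call takes 0.05 s, during which the arm holds its last target.

TASK

Stand the loose 40 mm capacitor can gently upright in the one empty cup of the capacitor carousel and let go of it. Then take hold of the carousel's tall steel post and turn the turntable until that capacitor is lined up with the fixed pointer on the base, at the front. Finish while still gripping the post so that the turntable stays put there, and leave the other things on the bench where they are.

Things in the scene. Friction and masses are not known exactly. Their poses are not given: they have to be found in the camera images.
- capacitor: the loose capacitor: upright plain can, 40 mm diameter, 70 mm tall, with two 4 mm terminal studs on top, about 0.14 kg (varies); origin at the centre of its underside, z up. It starts standing on the bench, to the robot's right of the carousel, in any of three places shared with slim_can and tin
- pocket (a point): centre of the inner floor of the empty cup on the turntable, 95 mm from the turntable's axis, 39 mm above the bench; the cup is 48 mm wide inside, 54 mm outside, its rim 17 mm above this floor. Four other cups on the same circle, at 60 and 120 degrees either side, hold fixed cans of 40 mm diameter whose tops are at most 105 mm above the bench. The point turns with the turntable
- front (a point): where the centre of the empty cup's floor lies when it is lined up with the pointer: 95 mm from the axis, in the pointer's direction, 39 mm above the bench. It belongs to the fixed base. The pointer is a 30 mm wide dark bar, at most 18 mm high, carrying a diamond-shaped aluminium plate with a black centre line,, reaching from under the turntable out to 203 mm from the axis, roughly towards the robot
- axis (a point): top of the low hub in the middle of the turntable, on its vertical turning axis, 46 mm above the bench. The turntable is a disc of 264 mm diameter, its top 36 mm above the bench; the base is fixed to the bench
- post: the plain upright round steel post on the turntable, 16 mm diameter, 95 mm from the axis, straight opposite the empty cup; origin at the centre of its foot on the disc (36 mm above the bench), top 135 mm above that. It goes round with the turntable and spins freely about its own upright axis like a crank grip, so a gripper need not turn while it goes round
- post_top (a point): centre of the post's top end, 171 mm above the bench
- turntable (a joint): angle of the turntable in rad, growing counter-clockwise seen from above; at 0 and at 6.283 the empty cup is lined up with the pointer. It stops at -0.7 and 6.98. No detents and no spring: it turns against a steady friction of about 0.1 N m (about 1 N at the post) and stays where it is left
- slim_can: bystander: slim upright can, 26 mm diameter, 85 mm tall; origin under its centre
- tin: bystander: flat aluminium tin, 59 mm diameter, 40 mm tall; origin under its centre
- screwdriver: bystander: black screwdriver lying left of the carousel
- spool: bystander: black flanged spool of wire standing flat, 60 mm diameter, 41 mm tall, left of the carousel

How it is judged:
By the outcome, as a careful person would: the job done as asked, in the order asked, and still so for the second after the job is handed in, while the arm keeps its last pose, push and grip.
It also fails if it takes over 67 s, if anything falls off the work surface, if the arm or the gripper's body presses on something with over 40 N, if the wrist force passes 120 N, or if a joint passes its speed limit or range.

## Working session

There is one attempt and no reset: what is moved stays moved. The work goes in short steps, Python scripts to look and compute and a tool call to move; the robot and the scene stay as the last step left them, time stands still between calls to the robot, and variables do not carry over. Pictures are saved under pics/ and viewed, and the job is handed in when it is done.

Besides the shell and the picture viewer there is one more tool, called as name(argument=value, ...) on one line, values as JSON. apply_moves: Moves the arm, as the interface text tells. Its arguments: {"type":"object","properties":{"commands":{"type":"string"},"fingers":{"type":"number"},"squeeze":{"type":"number"}},"required":["commands"]}

```bash
ls; mkdir -p pics
cat > h.py <<'E'
import numpy as np,cv2
from scipy.spatial.transform import Rotation as R
from plant import manip
def K(c):
    p=manip.camera_params(c); f=240/np.tan(np.radians(p['vfov'])/2); return p,f
def campose(c,st=None):
    p,f=K(c)
    if c=='wrist':
        T=np.eye(4);T[:3,:3]=R.from_rotvec(st['tool_rot']).as_matrix();T[:3,3]=st['ee_pos']
        M=T@np.array(p['mount']); return M[:3,:3],M[:3,3],p,f
    return np.array(p['rotation']),np.array(p['eye']),p,f
def cloud(c,d,st=None):
    Rm,e,p,f=campose(c,st)
    v,u=np.mgrid[0:480,0:640]
    P=np.stack([(u-p['cx'])*d/f,-(v-p['cy'])*d/f,-d],-1)
    return P@Rm.T+e
E
python3 - <<'E'
from h import *
st=manip.read_state();print(st)
for c in('scene','side','wrist'):
    print(manip.camera_params(c))
    im,d=manip.snapshot(c);cv2.imwrite(f'pics/{c}0.png',im);np.savez(f'{c}0.npz',im=im,d=d)
E
```

```text
pics
{'t': 0.0, 'qpos': array([ 9.83668917e-01,  3.81213707e-01,  1.29824766e+00,  5.49011957e-06,
        1.46358268e+00, -2.15298002e-01]), 'qd': array([-0.00127429,  0.00149507, -0.00030746, -0.00012456, -0.00080938,
        0.00135965]), 'tau': array([ 3.06844722e-04, -4.37936711e+01, -2.24558204e+01,  7.13476189e-02,
        3.52196221e-02, -1.07875667e-04]), 'ee_pos': array([199.65264475, 512.15497074, 214.03270063]), 'tool_rot': array([-5.80604510e-01, -3.08689257e+00,  2.09505969e-03]), 'contact_force': array([-0.15354925, -0.1581834 , -0.05365848]), 'ft_torque': array([ 0.02024252, -0.01214047,  0.06239665]), 'grip_width': 88.41285396740295}
{'vfov': 49.70944739384897, 'cx': 324.69998698635766, 'cy': 237.13755861216615, 'eye': array([1297.3579098 , -111.82291976,  987.90968637]), 'rotation': array([0.59519383, 0.51071992, 1.37609042])}
{'vfov': 42.55270866821141, 'cx': 324.7652685611505, 'cy': 238.64766764479296, 'eye': array([-305.57098032, -891.19627972,  822.80415949]), 'rotation': array([ 1.00660291, -0.41913998, -0.67126533])}
{'vfov': 65.26771901118198, 'cx': 320.67059212721017, 'cy': 234.84668884632393, 'mount': array([[-1.95034198e-05,  9.66516791e-01,  2.56603374e-01,
         6.65468515e+01],
       [ 9.99999995e-01,  4.35272304e-05, -8.79426447e-05,
        -4.95798069e-01],
       [-9.61672769e-05,  2.56603371e-01, -9.66516788e-01,
        -1.69607476e+02],
       [ 0.00000000e+00,  0.00000000e+00,  0.00000000e+00,
         1.00000000e+00]])}
```

View pics/scene0.png

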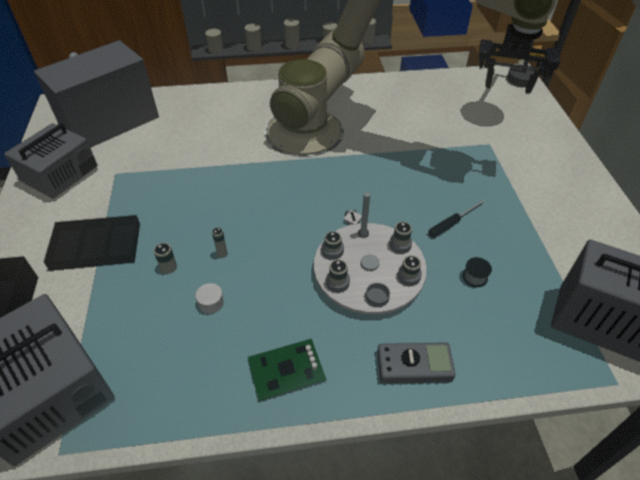

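View pics/side0.png

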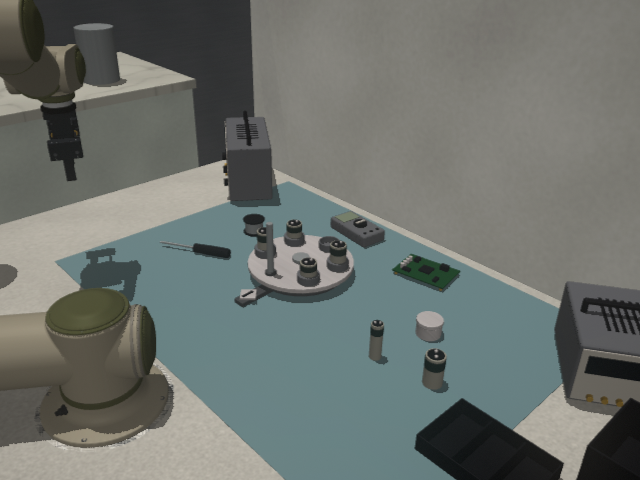

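View pics/wrist0.png

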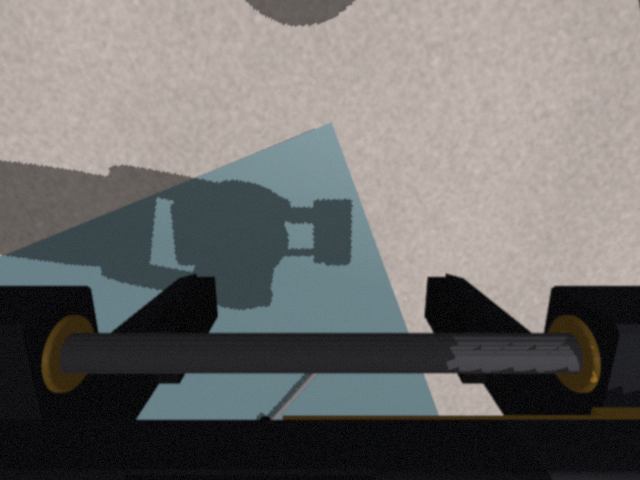

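The scene camera shows the capacitor at about (164,257), slim can (219,243) and tin (209,297). The turntable is centred at about (370,265), with the empty cup at (377,293), the post at (365,232) and the pointer plate at (352,216).

```bash
sed -i "s/return np.array(p\['rotation'\])/return R.from_rotvec(p['rotation']).as_matrix()/" h.py
python3 - <<'E'
from h import *
for c in('scene','side'):
    z=np.load(c+'0.npz');d=z['d'];P=cloud(c,d)
    print(c,'table z', [P[y,x].round(1).tolist() for y,x in ((330,160),(400,330),(190,200))] if c=='scene' else [P[y,x].round(1).tolist() for y,x in ((300,180),(340,480),(210,300),(400,300))])
    for n in('capacitor','slim_can','tin','post','turntable','pocket','axis','screwdriver','spool'):
        try: r=manip.cut_out(c,n)
        except Exception as e: print(n,e);continue
        for k in r[:2]:
            Q=P[k['pixels']&(d>0)]
            if len(Q)==0: continue
            zz=np.percentile(Q[:,2],95);T=Q[Q[:,2]>zz-6]
            print(n,round(k['conf'],2),np.round(k['rect']),'med',np.median(Q,0).round(1),'top',T.mean(0).round(1),'min',Q.min(0).round(),'max',Q.max(0).round())
print(manip.read_state()['t'])
E
```

```text
scene table z [[661.5, -383.7, -1.4], [867.9, -36.6, 1.2], [224.9, -309.0, -0.8]]
capacitor 0.61 [166. 257.  24.  29.] med [ 502.5 -373.5   57.7] top [ 491.4 -377.1   71.1] min [ 411. -409.    1.] max [ 512. -357.   78.]
tin 0.81 [208. 299.  29.  31.] med [ 618.2 -272.5   38.7] top [ 609.2 -274.4   40. ] min [ 578. -303.    1.] max [ 638. -246.   45.]
post 0.82 [364. 215.  11.  45.] med [477.   96.8 108.6] top [474.8  98.  169.4] min [463.  87.  39.] max [485. 109. 175.]
turntable 0.56 [368. 254. 114. 125.] med [585.2  96.2  37.9] top [548.1  95.2 110.2] min [399. -34.  -0.] max [699. 240. 175.]
pocket 0.67 [369. 255. 114. 122.] med [585.4  95.6  37.9] top [548.6  94.3 110.5] min [402. -34.  -2.] max [699. 232. 175.]
pocket 0.46 [365. 214.  10.  46.] med [476.3  97.7  92.5] top [473.4  97.7 169.4] min [295.  86.  -3.] max [486. 151. 175.]
axis 0.75 [372. 254. 108. 120.] med [581.6  94.9  37.8] top [546.7  96.1 110.9] min [363. -34.  -4.] max [699. 229. 175.]
screwdriver 0.57 [454. 219.  55.  36.] med [451.6 319.4  21.6] top [451.9 313.4  25. ] min [370. 268.  -1.] max [482. 441.  31.
[... 421 characters left out ...]
 top [ 602.4 -276.5   41.2] min [ 572. -307.   -1.] max [ 683. -213.   46.]
post 0.62 [270. 250.  10.  50.] med [464.8  93.4 104. ] top [466.9  94.7 170.6] min [455.  80.  36.] max [506. 159. 177.]
pocket 0.73 [301. 256. 108.  73.] med [535.7  87.9  40.2] top [517.4  86.4 120.3] min [430. -36.   7.] max [689. 226. 177.]
axis 0.65 [293. 263. 117.  88.] med [522.3  84.6  39.3] top [522.3  88.3 118.7] min [359. -36.  -2.] max [757. 349. 177.]
screwdriver 0.86 [206. 251.  48.  17.] med [440.4 310.9  21. ] top [443.5 311.5  26. ] min [402. 264.   1.] max [481. 388.  31.]
spool 0.82 [252. 225.  19.  22.] med [595.8 335.8  38.9] top [606.1 342.9  43.2] min [575. 315.   2.] max [637. 378.  47.]
1.05
```

Run:
```python
from h import *
a=cv2.imread('pics/scene0.png')[160:350,130:510];b=cv2.imread('pics/side0.png')[190:410,210:470]
cv2.imwrite('pics/c1.png',cv2.resize(a,None,fx=2.1,fy=2.1,interpolation=2));cv2.imwrite('pics/c2.png',cv2.resize(b,None,fx=2.6,fy=2.6,interpolation=2))
```

```text
(no output)
```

View pics/c1.png

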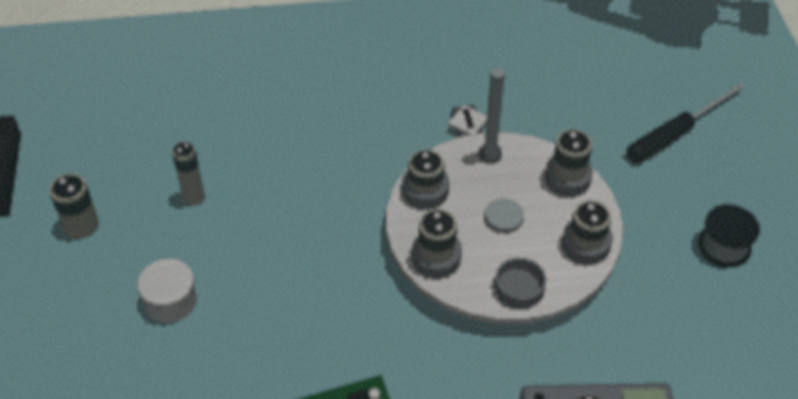

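View pics/c2.png

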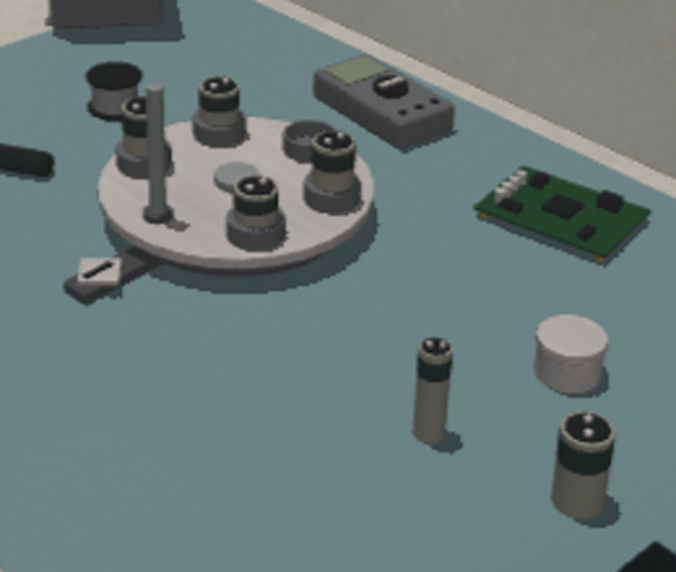

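```bash
cat >> h.py <<'E'
from scipy.optimize import least_squares
def circ(xy,r=None):
    c0=xy.mean(0)
    if r is None:
        f=lambda p:np.hypot(*(xy-p[:2]).T)-p[2]; s=least_squares(f,[*c0,50],loss='soft_l1')
    else:
        f=lambda p:np.hypot(*(xy-p[:2]).T)-r; s=least_squares(f,c0,loss='soft_l1')
    return s.x
def rel(target,yawdeg=None,st=None):
    """target TCP world pos & tool rot matrix -> row from current measured pose"""
    st=st or manip.read_state()
    R0=R.from_rotvec(st['tool_rot']);d=R0.inv().apply(np.array(target)-st['ee_pos'])
    out=d
    if yawdeg is not None:
        a=np.radians(yawdeg)   # yaw of jaw axis (tool y); tool x=yaw+90, z down
        y=[np.cos(a),np.sin(a),0];z=[0,0,-1];x=np.cross(y,z)
        R1=R.from_matrix(np.array([x,y,z]).T); out=np.r_[d,(R0.inv()*R1).as_rotvec()]
    return np.round(out,4)
E
python3 - <<'E'
from h import *
for c in('scene','side'):
    z=np.load(c+'0.npz');d=z['d'];P=cloud(c,d).reshape(-1,3)
    near=(np.hypot(P[:,0]-565,P[:,1]-92)<142)&(P[:,2]>30)&(P[:,2]<42)
    h,edge,_=cv2.minAreaRect(P[near,:2].astype(np.float32))
    hull=cv2.convexHull(P[near,:2].astype(np.float32))[:,0]
    print(c,np.median(P[near,2]),circ(hull))
    for n,rr in(('capacitor',20),('post',8)):
        k=manip.cut_out(c,n)[0]['pixels'];Q=cloud(c,d)[k&(d>0)]
        lo,hi=(12,65) if n=='capacitor' else (60,165)
        Q=Q[(Q[:,2]>lo)&(Q[:,2]<hi)];print(n,circ(Q[:,:2],rr),len(Q))
    k=np.hypot(P[:,0]-480,P[:,1]+270)<40
    k&=P[:,2]>15; print('slim',P[k].mean(0))
print(rel([560,-20,330],0),rel([560,-20,330]))
E
```

```text
scene 36.37455187874639 [567.04897775  96.94284282 131.46399124]
capacitor [ 488.85281061 -377.19601965] 250
post [470.64582627  98.83995898] 199
slim [ 471.08092959 -248.34033101   59.53332694]
side 37.80124778461868 [562.21624448  95.1725197  132.36961831]
capacitor [ 487.58488448 -377.31016649] 451
post [469.26321573  98.48708758] 268
slim [ 455.37611725 -255.34037052   57.48854455]
[-529.0081 -365.175  -115.3479   -0.       -0.        1.199 ] [-529.0081 -365.175  -115.3479]
```

apply_moves(commands="0 0 -50 0 0 0; 0 0 -100 0 0 0.1; -529 -365 -115 0 0 1.199;-529 -365 -115 0 0 1.199;-529 -365 -115 0 0 1.199;-529 -365 -115 0 0 1.199;-529 -365 -115 0 0 1.199;-529 -365 -115 0 0 1.199;-529 -365 -115 0 0 1.199;-529 -365 -115 0 0 1.199;-529 -365 -115 0 0 1.199;-529 -365 -115 0 0 1.199;-529 -365 -115 0 0 1.199;-529 -365 -115 0 0 1.199;-529 -365 -115 0 0 1.199;-529 -365 -115 0 0 1.199;-529 -365 -115 0 0 1.199;-529 -365 -115 0 0 1.199;-529 -365 -115 0 0 1.199", fingers=70)

```text
t: 3.15
ee_pos: [559.5, -18.6, 330.2]
tool_rot: [2.219, 2.223, 0.001]
contact_force: [0.6, 0.7, 0.9]
grip_width: 69.8
```

Run:
```python
from h import *
st=manip.read_state();im,d=manip.snapshot('wrist');cv2.imwrite('pics/w1.png',im);np.savez('w1.npz',im=im,d=d,ee_pos=st['ee_pos'],tool_rot=st['tool_rot'])
print(st['t'],st['ee_pos'],st['tool_rot'],st['qd'].round(3))
```

```text
3.15 [559.51965352 -18.62637174 330.22856999] [2.21926291e+00 2.22278964e+00 7.44531114e-04] [-0.     0.    -0.    -0.002 -0.    -0.   ]
```

View pics/w1.png

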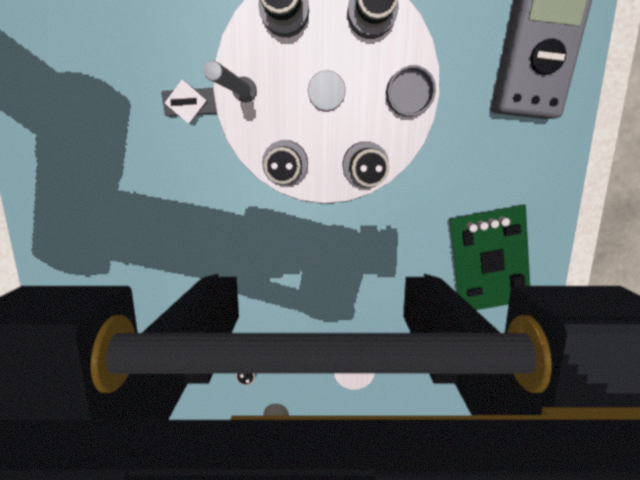

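The wrist view shows the hub at (326,90), empty cup at (410,91), post top at (213,71), and pointer plate at (184,102) with its line running horizontally.

```bash
cat >> h.py <<'E'
def ray(c,uv,z,st=None):
    Rm,e,p,f=campose(c,st);uv=np.atleast_2d(uv).astype(float)
    D=np.stack([(uv[:,0]-p['cx'])/f,-(uv[:,1]-p['cy'])/f,-np.ones(len(uv))],-1)@Rm.T
    return e+D*((z-e[2])/D[:,2])[:,None]
E
python3 - <<'E'
from h import *
st=np.load('w1.npz');im,d=st['im'],st['d'];P=cloud('wrist',d,st)
print('table z',P[250,420],P[150,470],P[30,180])
for n,uv,z in(('hub',(326,90),46),('cuprim',(410,91),56),('posttop',(213,71),171),('plate',(184,102),18),('ln1',(172,102),18),('ln2',(196,101),18),('tip',(162,104),12)):
    print(n,ray('wrist',uv,z,st).round(1),P[uv[1],uv[0]].round(1))
Q=P.reshape(-1,3);m=(abs(Q[:,2]-37)<4)&(np.hypot(Q[:,0]-567,Q[:,1]-96)<145)
print('disc',circ(cv2.convexHull(Q[m,:2].astype(np.float32))[:,0]),np.median(Q[m,2]))
big=cv2.resize(im[40:140,150:450],None,fx=2.66,fy=2.66,interpolation=2);cv2.imwrite('pics/w1c.png',big)
E
```

```text
table z [ 697.65168978 -107.7680981    -0.81810764] [ 7.53107805e+02  2.87240225e+01 -1.53507447e-01] [ 3.88901554e+02  1.69294879e+02 -1.40576049e-01]
hub [[564.6  96.7  46. ]] [564.6  96.8  45. ]
cuprim [[657.8  94.7  56. ]] [662.1  96.7  37.2]
posttop [[470.9  97.3 171. ]] [470.6  97.5 170. ]
plate [[392.4  85.8  18. ]] [392.6  85.7  18.5]
ln1 [[377.8  85.8  18. ]] [377.3  85.9  16.6]
ln2 [[407.1  87.   18. ]] [406.4  87.1  15.8]
tip [[363.   83.9  12. ]] [358.   84.8  -0.6]
disc [564.68075458  97.02737091 131.04425886] 35.52620631000559
```

View pics/w1c.png

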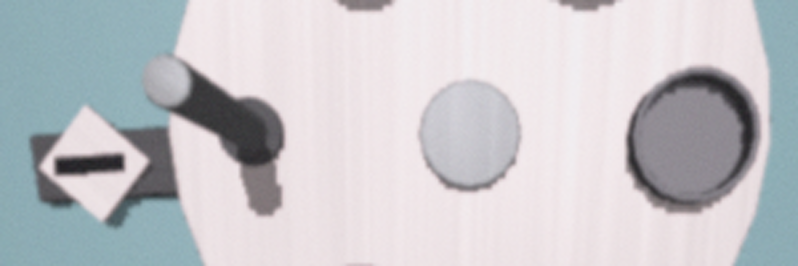

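apply_moves(commands="-381 -71 130 0 0 0;-381 -71 130 0 0 0;-381 -71 130 0 0 0;-381 -71 130 0 0 0;-381 -71 130 0 0 0;-381 -71 130 0 0 0;-381 -71 130 0 0 0;-381 -71 130 0 0 0;-381 -71 130 0 0 0;-381 -71 130 0 0 0;-381 -71 130 0 0 0;-381 -71 130 0 0 0;-381 -71 130 0 0 0")

```text
t: 4.5
ee_pos: [489.8, -399.5, 200.6]
tool_rot: [2.218, 2.223, -0.0]
contact_force: [-1.9, 0.4, -0.0]
grip_width: 70.0
```

Run:
```python
from h import *
st=manip.read_state();im,d=manip.snapshot('wrist');cv2.imwrite('pics/w2.png',im)
P=cloud('wrist',d,st)
print(st['t'],st['ee_pos'],st['tool_rot'],st['qd'].round(3))
for k in manip.cut_out('wrist','capacitor')[:2]:
    Q=P[k['pixels']&(d>0)];print(k['conf'],k['rect'])
    T=Q[abs(Q[:,2]-69)<5];print(circ(cv2.convexHull(T[:,:2].astype(np.float32))[:,0]),T.mean(0),len(T),np.percentile(Q[:,2],[5,50,95,100]))
```

```text
4.5 [ 489.77304597 -399.54692839  200.6397801 ] [ 2.21838153e+00  2.22258700e+00 -6.31442606e-05] [-0.007  0.004  0.001 -0.     0.002 -0.002]
0.62 [320.9, 188.6, 48.6, 52.5]
[ 488.27887681 -377.20718127   19.63008518] [ 488.23967118 -376.73895893   70.20329493] 1851 [53.48425193 70.10869132 72.21124144 74.80013301]
```

View pics/w2.png

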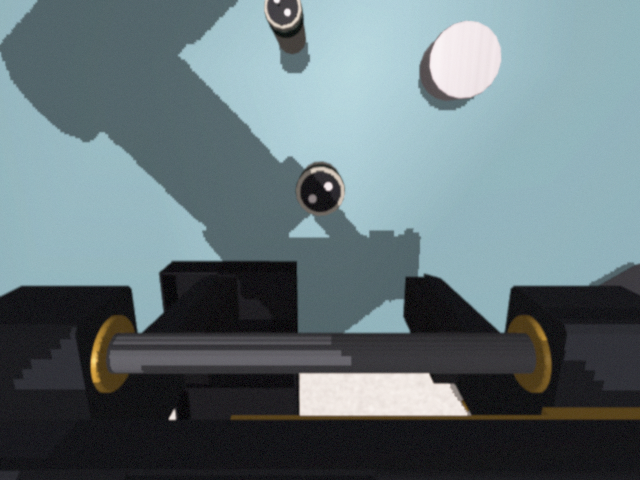

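The capacitor's top centre is at (320,188) in the wrist view. There is a black tray at about (230,330), so I'm checking its clearance before descending.

Run:
```python
from h import *
z=np.load('scene0.npz');P=cloud('scene',z['d'])
Q=P[205:275,40:145].reshape(-1,3);Q=Q[Q[:,2]>8];print(Q.min(0),Q.max(0),np.percentile(Q,[2,98],axis=0))
```

```text
[ 331.8324199  -661.25000106    8.00406771] [1297.3579098  -111.82291976  987.90968637] [[ 334.71588803 -657.93468714    8.57088675]
 [ 467.60351888 -458.68610212   37.11892621]]
```

apply_moves(commands="22.3 -1.5 40 0 0 0;22.3 -1.5 80 0 0 0;22.3 -1.5 115 0 0 0;22.3 -1.5 140 0 0 0;22.3 -1.5 158 0 0 0;22.3 -1.5 168 0 0 0;22.3 -1.5 168 0 0 0;22.3 -1.5 168 0 0 0")

```text
t: 5.4
ee_pos: [488.0, -378.8, 32.6]
tool_rot: [2.22, 2.221, -0.0]
contact_force: [-0.8, 0.8, 0.1]
grip_width: 70.3
```

apply_moves(commands="0 0 0 0 0 0;0 0 0 0 0 0;0 0 0 0 0 0;0 0 0 0 0 0;0 0 0 0 0 0;0 0 0 0 0 0;0 0 0 0 0 0;0 0 0 0 0 0", fingers=30, squeeze=15)

```text
t: 6.2
ee_pos: [487.7, -378.7, 31.9]
tool_rot: [2.221, 2.221, 0.0]
contact_force: [1.5, 0.1, 2.0]
grip_width: 39.5
```

apply_moves(commands="0 0 -20 0 0 0;0 0 -60 0 0 0;0 0 -110 0 0 0;40 16 -150 0 0 0;80 33 -168 0 0 0;125 52 -168 0 0 0;170 71 -168 0 0 0;215 90 -168 0 0 0;260 109 -168 0 0 0;305 128 -168 0 0 0;345 144 -168 0 0 0;380 159 -168 0 0 0;400 167 -168 0 0 0;409 171 -168 0 0 0;409 171 -168 0 0 0;409 171 -168 0 0 0;409 171 -168 0 0 0;409 171 -168 0 0 0")

```text
t: 8.0
ee_pos: [658.4, 29.3, 199.8]
tool_rot: [2.223, 2.22, -0.0]
contact_force: [-0.1, -1.1, -1.9]
grip_width: 39.6
```

Run:
```python
from h import *
st=manip.read_state();im,d=manip.snapshot('wrist');cv2.imwrite('pics/w3.png',im);np.savez('w3.npz',im=im,d=d,ee_pos=st['ee_pos'],tool_rot=st['tool_rot'])
print(st['t'],st['ee_pos'],st['tool_rot'],st['qd'].round(3),st['grip_width'])
im,d=manip.snapshot('side');cv2.imwrite('pics/s3.png',im)
```

```text
8.0 [658.3563031   29.34316951 199.80150101] [ 2.22298673e+00  2.21975702e+00 -1.79175373e-04] [ 0.004 -0.    -0.004 -0.001  0.     0.002] 39.64995543425668
```

View pics/w3.png

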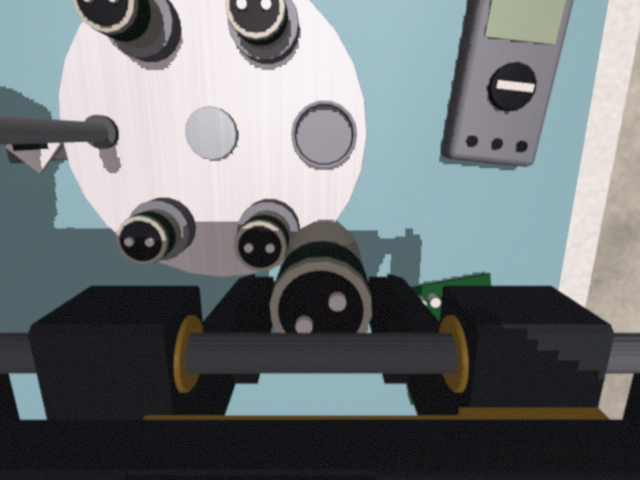

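View pics/s3.png

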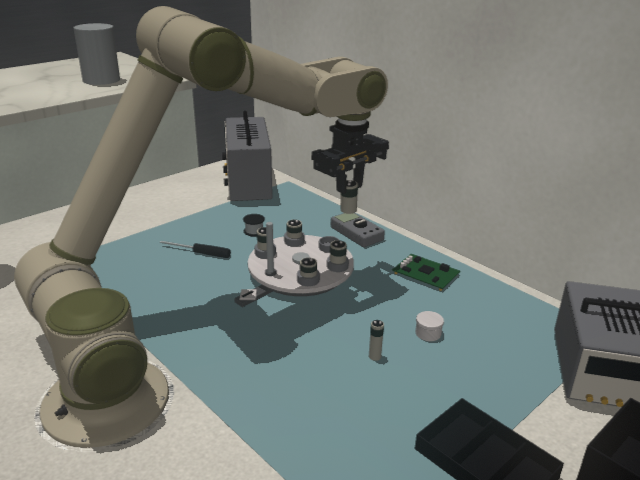

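The wrist view shows the cup at about (324,134), hub at (211,132), and the held can's top at about (321,305), upright. Next I compute the offset from can to cup.

Run:
```python
from h import *
st=np.load('w3.npz');im,d=st['im'],st['d'];P=cloud('wrist',d,st)
big=cv2.resize(im[80:190,160:380],None,fx=3.6,fy=3.6,interpolation=2);cv2.imwrite('pics/w3c.png',big)
Q=P.reshape(-1,3)
m=(abs(Q[:,2]-56)<4)&(np.hypot(Q[:,0]-659,Q[:,1]-96)<35);T=Q[m]
print('rim',len(T),circ(T[:,:2],25.5),circ(cv2.convexHull(T[:,:2].astype(np.float32))[:,0]))
m=(abs(Q[:,2]-39)<3)&(np.hypot(Q[:,0]-659,Q[:,1]-96)<22);print('floor',Q[m].mean(0))
m=(abs(Q[:,2]-46)<4)&(np.hypot(Q[:,0]-565,Q[:,1]-96)<25);print('hub',circ(cv2.convexHull(Q[m,:2].astype(np.float32))[:,0]),Q[m].mean(0))
m=(abs(Q[:,2]-36)<4)&(np.hypot(Q[:,0]-565,Q[:,1]-96)<140)
print('disc',circ(cv2.convexHull(Q[m,:2].astype(np.float32))[:,0]))
r=P[240:335,268:375].reshape(-1,3);m=(r[:,2]>200)
print('z pct',np.percentile(r[m,2],[5,50,95]))
zt=np.percentile(r[m,2],70)
T=r[abs(r[:,2]-zt)<5];print('captop',circ(cv2.convexHull(T[:,:2].astype(np.float32))[:,0]),T.mean(0),len(T))
for uv,z in(((211,132.5),46),((324,134),56),((324,134),39)):print(ray('wrist',uv,z,st))
```

```text
rim 788 [659.77577293  95.65176092] [659.79495032  95.71628312  26.6024784 ]
floor [658.98254583  96.31351708  38.47458272]
hub [565.02693869  97.1362507   21.64794325] [565.38529916  97.37742429  45.41526898]
disc [564.8703624   96.98357409 131.26002806]
z pct [215.36509725 238.17193973 242.25839402]
captop [657.27498295  28.99990079  21.41521611] [657.4017843   34.97102166 238.48397275] 6629
[[566.13641035  97.27511697  46.        ]]
[[660.12305065  95.89947032  56.        ]]
[[660.26538688  95.95236878  39.        ]]
```

View pics/w3c.png

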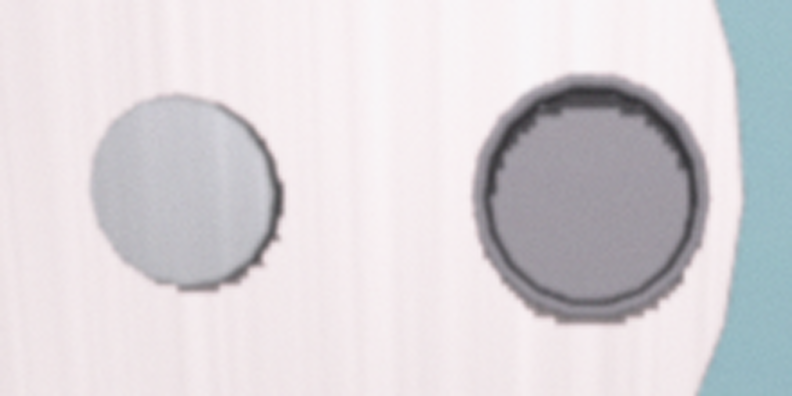

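Run:
```python
from h import *
st=np.load('w3.npz');im=st['im']
for uv in((321,258),(271,303),(371,303)):print(uv,ray('wrist',uv,237.5,st))
cv2.imwrite('pics/w3d.png',cv2.resize(im[210:345,250:390],None,fx=4,fy=4,interpolation=2))
```

```text
(321, 258) [[657.52854258  51.00527398 237.5       ]]
(271, 303) [[638.37368908  32.91818503 237.5       ]]
(371, 303) [[676.63701678  32.8655764  237.5       ]]
```

View pics/w3d.png

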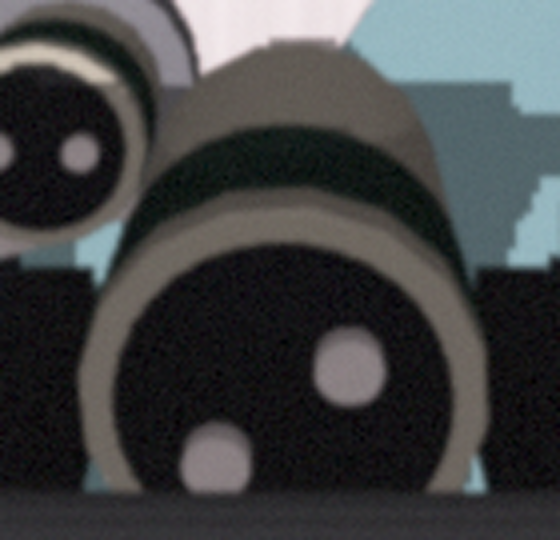

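apply_moves(commands="30 1 0 0 0 0;55 1.9 0 0 0 0;66 1.9 20 0 0 0;66 1.9 50 0 0 0;66 1.9 75 0 0 0;66 1.9 92 0 0 0;66 1.9 102 0 0 0;66 1.9 106 0 0 0;66 1.9 106 0 0 0;66 1.9 106 0 0 0")

```text
t: 9.1
ee_pos: [660.9, 96.4, 94.7]
tool_rot: [2.221, 2.22, 0.002]
contact_force: [-0.4, 0.9, -0.8]
grip_width: 39.5
```

Run:
```python
from h import *
st=manip.read_state();print(st['t'],st['ee_pos'])
for c in('scene','side','wrist'):
    im,d=manip.snapshot(c)
    if c=='scene':im=cv2.resize(im[160:330,290:460],None,fx=3,fy=3,interpolation=2)
    if c=='side':im=cv2.resize(im[140:310,230:400],None,fx=3,fy=3,interpolation=2)
    cv2.imwrite(f'pics/p4{c}.png',im)
a=np.hstack([cv2.imread('pics/p4scene.png'),cv2.imread('pics/p4side.png')]);cv2.imwrite('pics/p4.png',cv2.resize(a,(800,400)))
```

```text
9.1 [660.92969964  96.36541252  94.67764032]
```

View pics/p4.png

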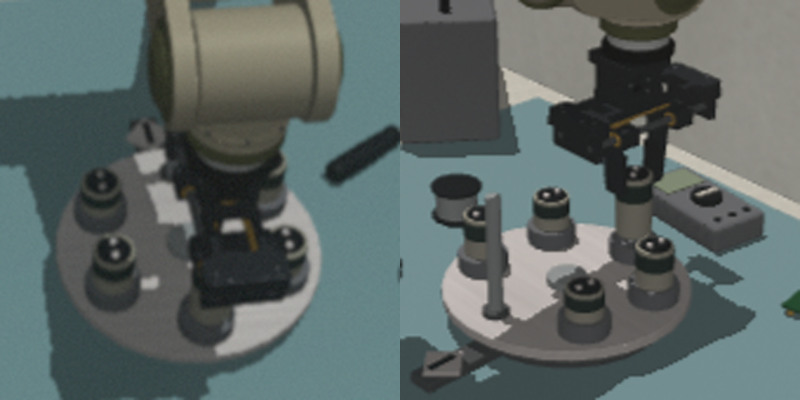

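View pics/p4wrist.png

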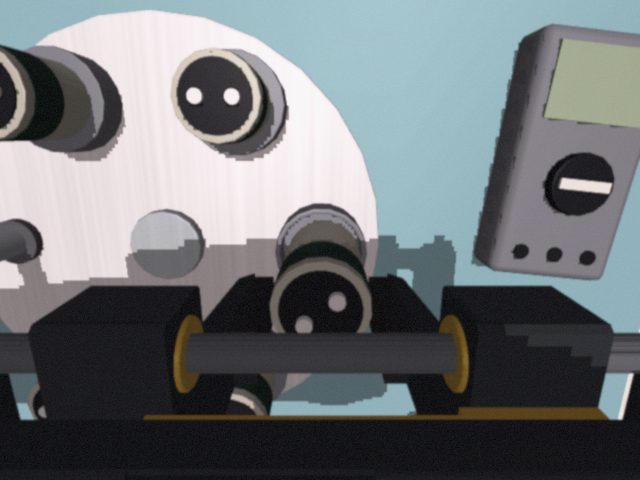

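Side and wrist views both show the can centred just above the cup rim (can at column 321, rim about 275–363). Lowering it in small steps.

apply_moves(commands="0 0 4 0 0 0;0 0 8 0 0 0;0 0 12 0 0 0;0 0 15 0 0 0;0 0 18 0 0 0;0 0 20 0 0 0;0 0 21 0 0 0;0 0 21 0 0 0")

```text
t: 10.05
ee_pos: [660.4, 96.5, 72.5]
tool_rot: [-2.221, -2.221, 0.0]
contact_force: [0.1, -0.5, -0.5]
grip_width: 39.0
```

apply_moves(commands="0 0 0.5 0 0 0;0 0 1 0 0 0;0 0 1.5 0 0 0;0 0 1.5 0 0 0")

```text
t: 10.45
ee_pos: [660.5, 96.5, 71.1]
tool_rot: [-2.221, -2.221, 0.0]
contact_force: [1.0, -0.7, -1.8]
grip_width: 39.4
```

apply_moves(commands="0 0 0.3 0 0 0;0 0 0.6 0 0 0;0 0 0.6 0 0 0")

```text
t: 10.75
ee_pos: [660.6, 96.5, 71.0]
tool_rot: [2.221, 2.221, 0.001]
contact_force: [-0.2, -0.6, 2.4]
grip_width: 39.5
```

apply_moves(commands="0 0 0.3 0 0 0;0 0 0.6 0 0 0;0 0 0.6 0 0 0")

```text
t: 11.05
ee_pos: [660.7, 96.5, 70.8]
tool_rot: [2.221, 2.221, 0.001]
contact_force: [-1.1, 0.8, 7.0]
grip_width: 39.8
```

Contact with the floor is clear: 7 N upward with z no longer falling. Releasing part-way, since wide-open jaws would come close to the hub side.

apply_moves(commands="0 0 -0.5 0 0 0;0 0 -0.5 0 0 0;0 0 -0.5 0 0 0;0 0 -0.5 0 0 0;0 0 -0.5 0 0 0;0 0 -0.5 0 0 0", fingers=58)

```text
t: 11.65
ee_pos: [660.4, 96.5, 70.4]
tool_rot: [-2.221, -2.221, 0.0]
contact_force: [-0.1, 0.5, 0.1]
grip_width: 57.8
```

apply_moves(commands="0 0 -6 0 0 0;0 0 -20 0 0 0;0 0 -45 0 0 0;0 0 -85 0 0 0;0 0 -130 0 0 0;-30 -20 -160 0 0 0;-70 -50 -160 0 0 0;-90 -75 -160 0 0 0;-90 -85 -160 0 0 0;-90 -85 -160 0 0 0;-90 -85 -160 0 0 0;-90 -85 -160 0 0 0")

```text
t: 12.85
ee_pos: [576.3, 7.3, 230.4]
tool_rot: [2.22, 2.223, 0.0]
contact_force: [-0.0, 0.4, 0.3]
grip_width: 58.3
```

Run:
```python
from h import *
st=manip.read_state();im,d=manip.snapshot('wrist');cv2.imwrite('pics/w5.png',im);np.savez('w5.npz',im=im,d=d,ee_pos=st['ee_pos'],tool_rot=st['tool_rot'])
print(st['t'],st['ee_pos'],st['tool_rot'],st['qd'].round(3),st['grip_width'])
P=cloud('wrist',d,st);Q=P.reshape(-1,3)
m=(abs(Q[:,2]-170)<5)&(np.hypot(Q[:,0]-470,Q[:,1]-97)<20);print('post',Q[m].mean(0),m.sum())
m=(abs(Q[:,2]-109)<5)&(np.hypot(Q[:,0]-660,Q[:,1]-96)<28);print('cap top',Q[m].mean(0),m.sum())
```

```text
12.85 [576.25397567   7.27419372 230.36132222] [2.22001530e+00 2.22275821e+00 3.00145583e-04] [-0.     0.005  0.006 -0.001 -0.002 -0.003] 58.298552373240476
post [471.12258729  98.16141461 169.91913698] 686
cap top [659.84319621  97.41879099 109.21777696] 2425
```

View pics/w5.png

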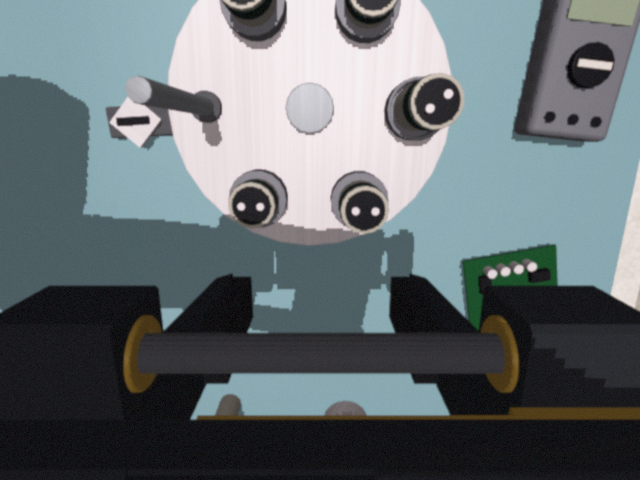

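The can stands upright in the cup with its top at z=109 (pixel (437,101)). The post top is at (138,92), which I compute as (471,98). Moving over it and down.

apply_moves(commands="45 -50 0 0 0 0;80 -90 0 0 0 0;91 -105 0 0 0 0;91 -105 0 0 0 0;91 -105 20 0 0 0;91 -105 50 0 0 0;91 -105 80 0 0 0;91 -105 95 0 0 0;91 -105 100 0 0 0;91 -105 100 0 0 0;91 -105 100 0 0 0")

```text
t: 14.0
ee_pos: [471.3, 97.4, 131.2]
tool_rot: [2.22, 2.221, 0.002]
contact_force: [0.4, 0.3, 0.4]
grip_width: 58.2
```

apply_moves(commands="0 0 0 0 0 0;0 0 0 0 0 0;0 0 0 0 0 0;0 0 0 0 0 0;0 0 0 0 0 0;0 0 0 0 0 0;0 0 0 0 0 0;0 0 0 0 0 0;0 0 0 0 0 0;0 0 0 0 0 0", fingers=8, squeeze=25)

```text
t: 15.0
ee_pos: [470.8, 97.5, 130.6]
tool_rot: [2.221, 2.221, 0.001]
contact_force: [3.4, 0.6, -1.7]
grip_width: 15.2
```

Run:
```python
from h import *
st=manip.read_state();print(st['t'],st['ee_pos'],st['contact_force'].round(1),st['qpos'].round(2))
z=np.load('w5.npz')
big=cv2.resize(z['im'][70:160,90:350],None,fx=3,fy=3,interpolation=2);cv2.imwrite('pics/w5c.png',big)
im,d=manip.snapshot('side');cv2.imwrite('pics/s6.png',im[120:320,180:440])
for n in('w1','w5'):
    s=np.load(n+'.npz');P=cloud('wrist',s['d'],s);Q=P.reshape(-1,3);c=s['im'].reshape(-1,3).astype(int)
    m=(Q[:,2]>15)&(Q[:,2]<22)&(np.hypot(Q[:,0]-392,Q[:,1]-86)<28)&(c.min(1)>140)
    h=Q[m,:2]; hull=cv2.convexHull(h.astype(np.float32));M=cv2.moments(hull);pc=np.array([M['m10'],M['m01']])/M['m00']
    m=(Q[:,2]>8)&(Q[:,2]<22)&(Q[:,0]<430)&(Q[:,0]>355)&(abs(Q[:,1]-87)<40)
    bar=Q[m,:2]
    lo=[np.median([bar[(abs(bar[:,0]-x)<3),1].min(),bar[(abs(bar[:,0]-x)<3),1].max()]) for x in range(368,428,5) if (abs(bar[:,0]-x)<3).sum()>5]
    print(n,'plate',pc,cv2.minAreaRect(h.astype(np.float32)),'bar mids',np.round(lo,1))
    a=np.array([564.9,97.0])
    print('ang',np.degrees(np.arctan2(*(a-pc)[::-1])))
```

```text
15.0 [470.84525998  97.45173289 130.56509316] [ 3.4  0.6 -1.7] [-0.04  0.35  1.62  0.    1.17 -0.04]
w1 plate [393.16022411  87.16616895] ((393.1927490234375, 87.12446594238281), (35.96205139160156, 36.58659362792969), 48.63318634033203) bar mids [85.7 85.7 85.7 88.  87.9 87.3 86.4 86.2 88.  88.1 88.1 89.3]
ang 3.2771816445865762
w5 plate [393.12361994  86.1313097 ] ((393.190185546875, 86.79703521728516), (36.339515686035156, 36.643314361572266), 48.4727668762207) bar mids [85.8 85.8 85.8 87.3 86.7 84.4 82.6 84.6 86.7 86.3 86.3 86.3]
ang 3.620410811261993
```

View pics/w5c.png

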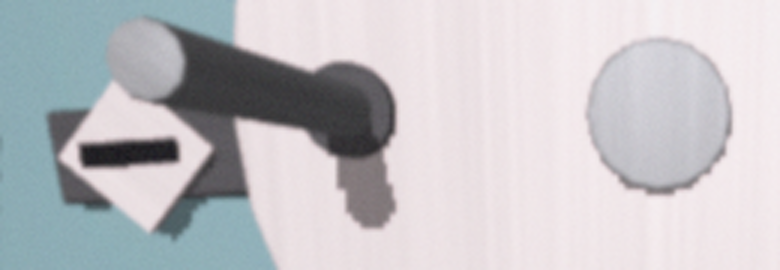

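View pics/s6.png

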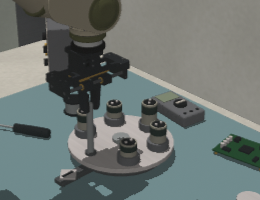

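The post is gripped (15.2 mm opening). Pointer direction is about 3.5° from several measurements, so the post has to go about 176° clockwise, round by +y, at constant tool orientation. First half:

apply_moves(commands="7.8 0.4 0 0 0 0;16 1.4 0 0 0 0;24.1 3.2 0 0 0 0;32 5.7 0 0 0 0;39.6 8.9 0 0 0 0;47 12.7 0 0 0 0;54 17.2 0 0 0 0;60.6 22.2 0 0 0 0;66.7 27.8 0 0 0 0;72.3 33.9 0 0 0 0;77.3 40.5 0 0 0 0;81.8 47.5 0 0 0 0;85.6 54.9 0 0 0 0;88.8 62.5 0 0 0 0;91.3 70.4 0 0 0 0;93.1 78.5 0 0 0 0;94.1 86.7 0 0 0 0;94.5 95 0 0 0 0;94.5 95 0 0 0 0;94.5 95 0 0 0 0")

```text
t: 17.05
ee_pos: [565.3, 191.2, 130.5]
tool_rot: [2.221, 2.22, -0.003]
contact_force: [0.9, -6.3, 2.9]
grip_width: 15.1
```

apply_moves(commands="-0.4 8.3 0 0 0 0;-1.4 16.5 0 0 0 0;-3.2 24.6 0 0 0 0;-5.7 32.5 0 0 0 0;-8.9 40.2 0 0 0 0;-12.7 47.5 0 0 0 0;-17.2 54.5 0 0 0 0;-22.2 61.1 0 0 0 0;-27.8 67.2 0 0 0 0;-33.9 72.8 0 0 0 0;-40.5 77.8 0 0 0 0;-47.5 82.3 0 0 0 0;-54.9 86.1 0 0 0 0;-62.5 89.3 0 0 0 0;-70.4 91.8 0 0 0 0;-78.5 93.6 0 0 0 0;-85.9 94.6 0 0 0 0;-89.2 94.8 0 0 0 0;-89.2 94.8 0 0 0 0;-89.2 94.8 0 0 0 0")

```text
t: 19.05
ee_pos: [660.7, 102.6, 130.6]
tool_rot: [2.221, 2.22, 0.001]
contact_force: [2.8, -1.1, 4.0]
grip_width: 15.3
```

Run:
```python
from h import *
st=manip.read_state();print(st['t'],st['ee_pos'],st['contact_force'].round(1),st['grip_width'])
for c in('scene','side','wrist'):
    im,d=manip.snapshot(c);np.savez(c+'7.npz',im=im,d=d,ee_pos=st['ee_pos'],tool_rot=st['tool_rot']);cv2.imwrite(f'pics/{c}7.png',im)
    P=cloud(c,d,st if c=='wrist' else None);Q=P.reshape(-1,3)
    m=(abs(Q[:,2]-109)<4)&(np.hypot(Q[:,0]-470,Q[:,1]-91)<27)
    if m.sum()>20: print(c,'cap top',Q[m].mean(0),circ(cv2.convexHull(Q[m,:2].astype(np.float32))[:,0]),m.sum())
a=cv2.resize(cv2.imread('pics/scene7.png')[180:330,290:450],(400,375),interpolation=2);b=cv2.resize(cv2.imread('pics/side7.png')[180:330,220:380],(400,375),interpolation=2)
cv2.imwrite('pics/f7.png',np.hstack([a,b]))
```

```text
19.05 [660.70858715 102.56610752 130.57242925] [ 2.8 -1.1  4. ] 15.309753325791407
scene cap top [474.42872524  85.20613244 109.34198706] [469.9292413   88.79721645  21.57523098] 136
side cap top [465.41226875  84.09793688 110.18976498] [468.04191784  87.15192607  20.18315659] 122
wrist cap top [486.25708572  86.40071566 107.83656536] [472.04164516  87.81645442  18.18674495] 604
```

View pics/f7.png

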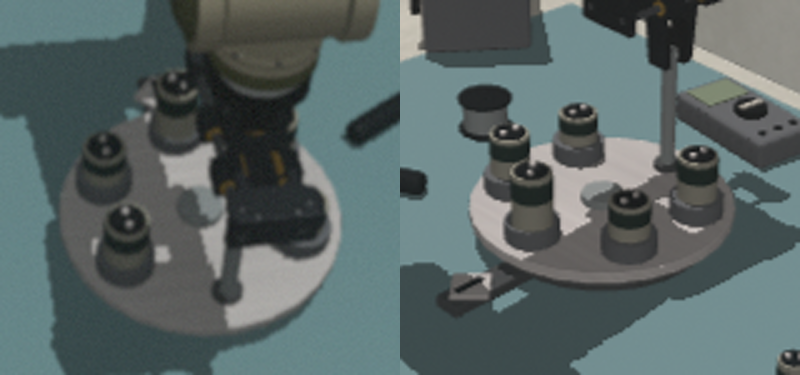

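View pics/wrist7.png

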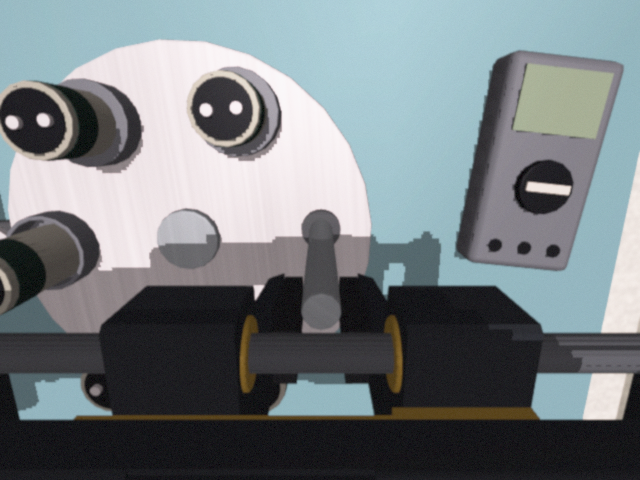

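Run:
```python
from h import *
def an(c,n):
    s=np.load(n+'.npz');st=s if c=='wrist' else None
    P=cloud(c,s['d'],st);Q=P.reshape(-1,3)
    near=(np.hypot(Q[:,0]-565,Q[:,1]-97)<145)
    m=near&(abs(Q[:,2]-36.5)<4);ax=circ(cv2.convexHull(Q[m,:2].astype(np.float32))[:,0],131.5)
    col=s['im'].reshape(-1,3).astype(int)
    m=(Q[:,2]>14)&(Q[:,2]<24)&(np.hypot(Q[:,0]-393,Q[:,1]-87)<26)&(col.min(1)>(130 if c=='wrist' else 95))
    pl=cv2.minAreaRect(Q[m,:2].astype(np.float32)) if m.sum()>8 else ((np.nan,np.nan),)
    pa=np.degrees(np.arctan2(*(ax-pl[0])[::-1]))
    print(n,'axis',ax.round(1),'plate',pl,m.sum(),'ang',round(pa,2))
    for k in range(6):
        for base in([0 if n[-1] in'0' or n[0]=='w' and n!='wrist7' else 3.5]):
            a=np.radians(base+60*k);p=ax+95*np.array([np.cos(a),np.sin(a)])
            m=(np.hypot(*(Q[:,:2]-p).T)<32)&(Q[:,2]>62)&(Q[:,2]<100)
            m2=(np.hypot(*(Q[:,:2]-p).T)<34)&(Q[:,2]>42)&(Q[:,2]<54)
            o=[]
            for mm,r in((m,20),(m2,27)):
                if mm.sum()>40:
                    q=circ(Q[mm,:2],r);v=q-ax;o.append((q.round(1),round(np.hypot(*v),1),round(np.degrees(np.arctan2(v[1],v[0]))%360,2),mm.sum()))
            print('  ',60*k,o)
for c,n in(('scene','scene0'),('side','side0'),('wrist','w1'),('wrist','w5'),('scene','scene7'),('side','side7'),('wrist','wrist7')):an(c,n)
```

```text
scene0 axis [566.9  97.1] plate ((393.7998962402344, 88.1981201171875), (35.222389221191406, 39.944313049316406), 46.34776306152344) 125 ang 2.95
   0 [(array([662.3,  95.5]), np.float64(95.4), np.float64(359.05), np.int64(160))]
   60 [(array([614.1, 178.9]), np.float64(94.4), np.float64(60.0), np.int64(346)), (array([613.8, 179. ]), np.float64(94.3), np.float64(60.22), np.int64(88))]
   120 [(array([519.4, 180.3]), np.float64(95.8), np.float64(119.74), np.int64(202)), (array([519.2, 180.3]), np.float64(95.9), np.float64(119.87), np.int64(88))]
   180 [(array([496.1,  92.3]), np.float64(71.0), np.float64(183.87), np.int64(69))]
   240 [(array([517.2,  15.9]), np.float64(95.2), np.float64(238.48), np.int64(291)), (array([516.4,  16. ]), np.float64(95.6), np.float64(238.07), np.int64(88))]
   300 [(array([612. ,  14.4]), np.float64(94.2), np.float64(298.55), np.int64(269)), (array([611.5,  14.2]), np.float64(94.1), np.float64(298.23), np.int64(80))]
side0 axis [561.6  94.6] plate ((391.8173828125, 85.89888000488281), (43.90215301513672, 36.2037239074707), 46.98509979248047) 131 ang 2.
[... 5244 characters left out ...]
.float64(356.07), np.int64(394)), (array([659.9,  83.4]), np.float64(96.1), np.float64(351.83), np.int64(227))]
   60 [(array([605.8, 179.9]), np.float64(92.4), np.float64(63.71), np.int64(4746)), (array([606. , 182.3]), np.float64(94.7), np.float64(64.23), np.int64(162))]
   120 [(array([511.5, 175.3]), np.float64(94.7), np.float64(124.25), np.int64(6211)), (array([511.3, 175.5]), np.float64(95.0), np.float64(124.3), np.int64(733))]
   180 [(array([469.4,  88.1]), np.float64(95.8), np.float64(185.35), np.int64(2885)), (array([469.4,  89.2]), np.float64(95.7), np.float64(184.67), np.int64(1429))]
   240 [(array([497.6,   3.6]), np.float64(115.1), np.float64(234.25), np.int64(831))]
   300 []
```

The fixed cans put the turntable at about +4.0° (scene and side agree), against a pointer at about 3.45° (3.1–3.8°). I nudge the post about 0.6° further clockwise.

apply_moves(commands="-0.6 0 0 0 0 0;-1.1 0 0 0 0 0;-1.1 0 0 0 0 0;-1.1 0 0 0 0 0;-1.1 0 0 0 0 0")

```text
t: 19.7
ee_pos: [660.6, 101.9, 130.5]
tool_rot: [2.221, 2.221, 0.002]
contact_force: [4.7, 0.9, 2.3]
grip_width: 14.9
```

Run:
```python
from h import *
st=manip.read_state();print(st['t'],st['ee_pos'],st['contact_force'].round(1),st['grip_width'])
C=np.array([564.8,97.2])
for c in('scene','side','wrist'):
  acc={}
  for rep in range(3):
    im,d=manip.snapshot(c)
    Q=cloud(c,d,st if c=='wrist' else None).reshape(-1,3)
    for k in(60,120,180,240,300):
        a=np.radians(3.5+k);p=C+95*np.array([np.cos(a),np.sin(a)]);near=np.hypot(*(Q[:,:2]-p).T)<32
        for nm,lo,hi,r in(('can',62,100,20),('cup',42,54,27)):
            m=near&(Q[:,2]>lo)&(Q[:,2]<hi)
            if m.sum()>40: acc.setdefault((nm,k),[]).append(circ(Q[m,:2],r))
  M={k:np.mean(v,0) for k,v in acc.items()}
  for nm in('can','cup'):
    for a,b in((60,240),(120,300)):
        if (nm,a) in M and (nm,b) in M:
            v=M[nm,a]-M[nm,b];print(c,nm,a,'angle',round(np.degrees(np.arctan2(v[1],v[0]))-a,2),'len',round(np.hypot(*v),1),'mid',((M[nm,a]+M[nm,b])/2).round(1))
    print(c,nm,'pocket',M.get((nm,180)))
  cv2.imwrite(f'pics/{c}8.png',im)
a=cv2.resize(cv2.imread('pics/scene8.png')[180:330,290:450],(400,375),interpolation=2);b=cv2.resize(cv2.imread('pics/side8.png')[180:330,220:380],(400,375),interpolation=2)
cv2.imwrite('pics/f8.png',np.hstack([a,b]))
```

```text
19.7 [660.63052129 101.90661943 130.53322511] [4.7 0.9 2.3] 14.94698586644046
scene can 120 angle 3.55 len 187.8 mid [566.3  96.4]
scene can pocket [470.23477732  89.5579617 ]
scene cup 60 angle 3.4 len 189.5 mid [565.2  97.2]
scene cup pocket [469.80083833  91.60405653]
side can 60 angle 3.61 len 190.0 mid [564.   97.3]
side can 120 angle 3.39 len 189.9 mid [564.4  97.3]
side can pocket [468.55498531  89.53208529]
side cup 60 angle 3.63 len 190.5 mid [564.4  97.6]
side cup 120 angle 3.55 len 189.5 mid [564.6  97.5]
side cup pocket [469.64572439  91.55734317]
wrist can 60 angle -1.67 len 207.9 mid [551.9  91.3]
wrist can 120 angle 3.39 len 188.8 mid [564.1  97.3]
wrist can pocket [469.26629913  89.19576106]
wrist cup pocket [469.25696297  90.43922339]
```

View pics/f8.png

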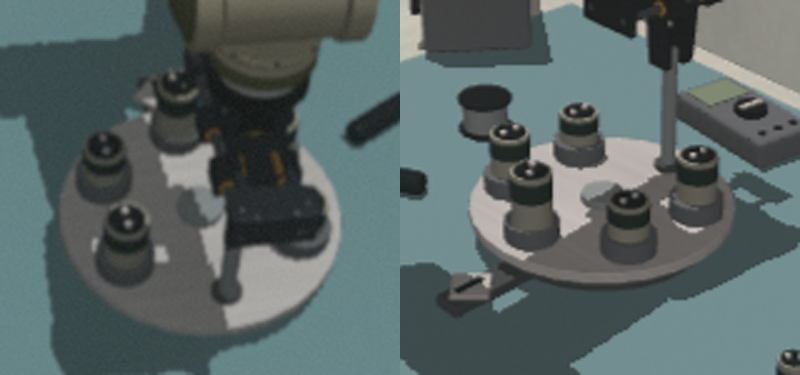

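The turntable now reads about 3.5° against the pointer's 3.45°. The can is upright in its cup, and the post is held with low force. Handing in.

```bash
python3 -c "
from h import *
print(manip.sign_off())"
```

```text
the job is handed in; nothing more can be done
None
```

I stood the capacitor upright in the empty cup and let go. Then I gripped the post, turned the turntable about 176° clockwise to the pointer, and handed in at about 20 s still holding the post.

**Final checks:**
- **Alignment:** The fixed cans put the turntable at 3.4–3.6° in the scene and side views, and the pointer direction is about 3.45°. The individual pointer readings ranged from 3.1° to 3.8°, so expect about half a degree of uncertainty. One wrist-view reading of the turntable (-1.7°) disagreed. I discarded it because its circle fit was clearly bad: it put the cans 208 mm apart instead of 190 mm.
- **Capacitor:** It is upright, with its top at 109 mm, as expected for a seated can. It sits about 1–2 mm off the cup's centre, within the cup's play, so the can itself reads about 1° off the pointer even though the turntable is aligned.
- **Forces and grip:** The wrist force readings after each move were at most 7 N, reached as the can touched the cup floor. The post was held at a 15 mm opening.
- **Other objects:** I never moved against the other items on the bench. I did not measure them again before handing in.

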